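# Press a candle tin's lid home and hold its base up to the code reader

## Robot

A 6-joint arm with a two-finger parallel gripper is mounted at the origin on a cart in front of the work surface, level with it; the furniture and walls round the work are solid. World frame = base frame: x ahead of the robot, y to its left, z up, the work surface at z = 0. Lengths are in m, angles in degrees, forces in N, time in s.
With the tool pointing down it reaches from about 0.325 to 0.85 m from the base axis. Payload 15.5 kg.
Tool frame: the origin (TCP) lies midway between the tips of the shut fingers; the grasp point (between the pads) lies 19 mm behind it; z points along the fingers, y is the line along which they close (so a half turn about z gives the same grasp; the last joint's range is limited). The gripper opens to 91 mm and grips with 3 to 60 N. Pads are 32 mm wide; open, the fingers measure 118 mm over their backs; the gripper's body (76 mm by 178 mm) begins 60 mm behind the grasp point.
Start: joints at [-72.909, 28.281, 77.091, -0, 74.628, -5.472], TCP at [0.24, -0.577, 0.175] pointing down, gripper open.
Joint ranges: [-166.48, 166.48], [-47.26, 123.95], [12.59, 153.08], [-70.14, 250.14], [6.76, 159.57], [-176.63, 176.63]. Speed limits (degrees/s): [108.29, 108.29, 147.25, 172.46, 172.46, 172.46].

## Interface

Orientations are given as a 3x3 rotation matrix whose columns are the frame's x, y, z axes.
In Python, from bench import ctrl gives the robot as it stands. The module is installed in compiled form; this text tells all that it offers. Calls block until the motion is done:
- ctrl.goto(position, orientation): joint-space move of the TCP to a pose.
- ctrl.move_l(position, vel=0.15, ori=None, contact_N=None): straight line of the TCP; ori=None keeps the orientation; vel is the mean speed in m/s. With contact_N (N) it stops when the force on the tool has changed by that much, and returns True; else False.
- ctrl.movej(angles): joint-space move.
- ctrl.command_gripper(opening): opening from 0.0 (shut) to 1.0 (fully open); the grip force is fixed at half the most; returns when the fingers have stopped.
- ctrl.sleep(seconds).
- ctrl.ik(position, orientation): joint angles nearest the present ones, or None.
- ctrl.read_camera(name): name is "scene" or "top" or "wrist"; returns the picture (384x512x3 uint8, blue, green, red); there is no depth.
- ctrl.camera_params(name): a dict with "fx", "fy", "cx", "cy" (pixels), "pose" (4x4, takes a point from camera to world coordinates); the wrist camera has in their place "T_tool_cam" (4x4, takes a point from camera to tool coordinates, whose origin is the TCP and whose axes are the flange's). Camera axes: x right, y up, looking along -z (the intrinsics and any distortion apply to the point x, -y, -z); pixel columns grow to the right and rows downward; lengths in m; the calibration is good to about 2 mm. The wrist camera is an equidistant fisheye: a pixel r from the principal point sees the ray r / f radians off the axis. A picture is of the moment at which its call begins: read the wrist's pose just before it. camera_params takes no time and is no camera call.
A pose or a line that the arm cannot do raises ctrl.MotionError and nothing moves.
- ctrl.sign_off(): hands the job in; it is judged then, once.
Readings, each from a call of its own:
- ctrl.current_t(): time.
- ctrl.current_q(): joint angles.
- ctrl.current_dq(): joint speeds.
- ctrl.current_effort(): joint torques, N m.
- ctrl.current_tool_pos(): TCP position.
- ctrl.current_eef_rot(): TCP orientation.
- ctrl.current_contact_force(): force on the tool from outside, world axes, zero at the start.
- ctrl.current_wrist_torque(): the same for the moment, N m.
- ctrl.current_grip_width(): opening from 0.0 (shut) to 1.0 (fully open).
- ctrl.current_grasp_force(): force on a finger pad.
Only numpy, scipy, OpenCV 4.12 (cv2) and the standard library are available. Lean on these libraries where they do the work, as an engineer would, in place of code of your own. Each camera call takes 0.05 s, during which the arm holds its last target. There are 200 camera calls.

## Task

One candle tin on the plywood board has had its lid put on crooked: press that lid down until it sits level all round, while the tin stands in its pocket. Then take the tin by its wall, lift it out and show the code under its base to the upward-looking camera: hold the base centred on the lens, square to it, 110 mm in front of it, and finish there, still holding the tin in the air. Leave the three open candles in their pockets and do not shift the camera.

Things in the scene. Friction and masses are not known exactly. Their poses are not given: they have to be found in the camera images.
- board: Fixed plywood board, 216 x 230 x 16 mm, lying on the table. Origin: centre of its underside, z up. Four round pockets 64.5 mm across and 8 mm deep, centred at x, y = +-52 mm in its own axes, each with a tin standing in it.
- tin: The lidded metal tin, in any one of the pockets: wall 61 mm across, 40 mm high to the rim, 41 mm to the top of the seated lid, 0.13 to 0.25 kg. Origin: centre of its underside (the code is here), z up its axis, +x towards the lid's proud edge. The lid's skirt covers the top 13 mm of the wall and is 1 mm prouder; the wall takes the grip even where pads reach over the skirt (50 N holds well).
- tin_lid (a joint): How crooked the tin's lid is, rad: 0 is level and home (end stop); 0.14 to 0.18 at the start, one edge home and the far edge 8 to 11 mm too high. A slip lid 63 mm across held by friction: it goes down under about 5 N at the proud edge, 9 N at its middle, and stays where it is left.
- lid_edge (a point): Point on the top of the lid at its proud edge (tin's +x side, 30.5 mm from the tin's axis).
- candle_a: Open candle tin with a poured candle and a wick, no lid, 61 mm in diameter, 40 mm high; stands in another pocket. Origin: centre of its underside, z up.
- candle_b: Open candle tin just like candle_a, in another pocket.
- candle_c: Open candle tin just like candle_a, in another pocket.
- reader_head: Camera head: black 50 mm box with ring light and lens barrel in a metal yoke on a fixed 92 x 84 mm foot. Origin: on its tilt axis, 72 mm above the table. z: optical axis, out of the lens, up and towards the robot's side, 0.50 to 0.76 rad off vertical, turned up to 0.35 rad left or right. Square to the lens means that the tin's z points the same way as this z. Stiff, but a shove shifts it.
- lens (a point): Centre of the lens's front glass, 45 mm from the head's origin along its z axis.
- focus (a point): Point on the optical axis 110 mm in front of the lens (155 mm from the head's origin along its z axis): the centre of the tin's underside (tin origin) belongs here.
Not all that is in view belongs to the job. Leave any purple look-alike of the candle_a alone.

How it is judged:
By the outcome, as a careful person would: the job done as asked, in the order asked, and still so for the second after the job is handed in, while the arm keeps its last pose, push and grip.
It also fails if it takes over 45 s, if anything falls off the work surface, if the arm or the gripper's body presses on something with over 40 N, if the wrist force passes 120 N, or if a joint passes its speed limit or range.

## Working session

There is one attempt and no reset: what is moved stays moved. The work goes in short steps, each a Python script; the robot and the scene stay as the last script left them, time stands still between calls to the robot, and variables do not carry over. Pictures are saved under pics/ and viewed, at most 10 in all, crops included, and the job is handed in when it is done.

```bash
mkdir -p pics; python3 - <<'E'
from bench import ctrl
import cv2,numpy as np
np.set_printoptions(precision=4,suppress=True)
for n in("scene","top","wrist"):
    im=ctrl.read_camera(n); cv2.imwrite(f"pics/{n}0.png",im); print(n,ctrl.camera_params(n))
a=cv2.imread("pics/scene0.png");b=cv2.imread("pics/top0.png")
cv2.imwrite("pics/s0.png",cv2.resize(a,(768,576),interpolation=cv2.INTER_CUBIC));cv2.imwrite("pics/t0.png",cv2.resize(b,(768,576),interpolation=cv2.INTER_CUBIC))
E
```

```text
scene {'fx': 362.43818419476577, 'fy': 362.43818419476577, 'cx': 260.7182536675719, 'cy': 191.81653010038255, 'pose': array([[-0.6927,  0.4357, -0.5747,  0.0919],
       [-0.7212, -0.4181,  0.5524,  0.5261],
       [ 0.0004,  0.7971,  0.6038,  0.6643],
       [ 0.    ,  0.    ,  0.    ,  1.    ]])}
top {'fx': 455.4506208925301, 'fy': 455.4506208925301, 'cx': 253.98135670189004, 'cy': 199.11155325573057, 'pose': array([[-0.027 ,  0.9968, -0.0758,  0.4862],
       [-0.9996, -0.0265,  0.0085,  0.0544],
       [ 0.0064,  0.076 ,  0.9971,  1.2042],
       [ 0.    ,  0.    ,  0.    ,  1.    ]])}
wrist {'fx': 297.3186396354542, 'fy': 297.3186396354542, 'cx': 260.8067040825907, 'cy': 192.3696390483649, 'T_tool_cam': array([[ 0.001 ,  0.9685,  0.2492,  0.071 ],
       [ 1.    , -0.0008, -0.001 , -0.0008],
       [-0.0007,  0.2492, -0.9685, -0.2097],
       [ 0.    ,  0.    ,  0.    ,  1.    ]])}
```

View pics/s0.png

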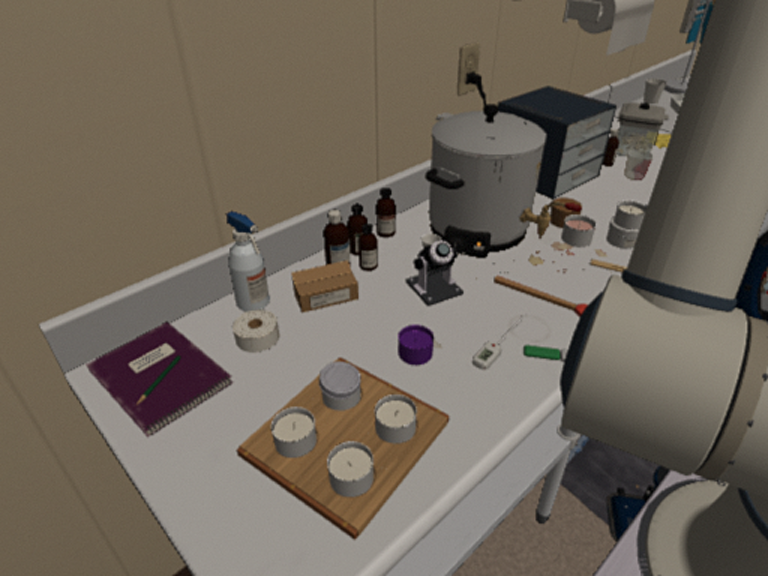

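View pics/t0.png

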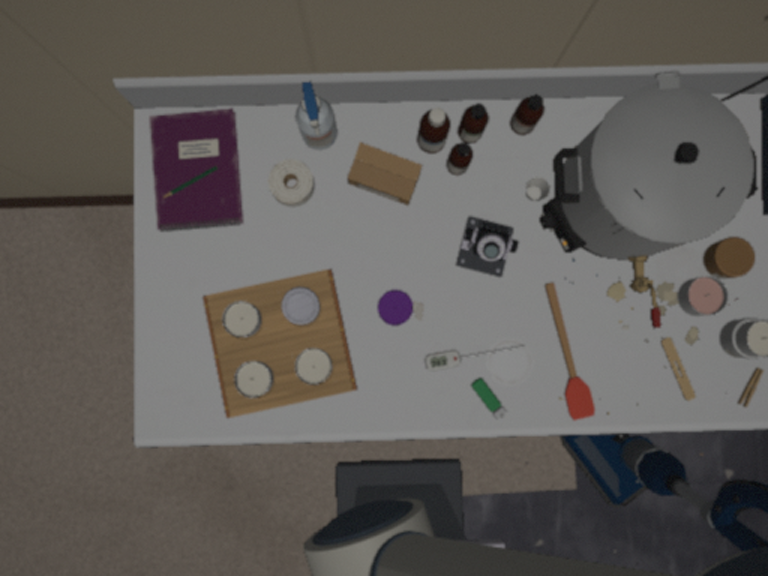

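The scene shows the lidded tin in the board's far-right pocket (top view 300,306 in the enlarged picture, 200,204 raw) and the reader head at (490,248), raw (327,165). The purple look-alike is at (395,307).

```bash
cat > h.py <<'E'
from bench import ctrl
import cv2,numpy as np
np.set_printoptions(precision=4,suppress=True)
def ray(name,uv,T=None):
    """origin, direction (world) of the ray through a pixel; T = tool pose 4x4 for wrist"""
    p=ctrl.camera_params(name); x=(uv[0]-p["cx"])/p["fx"]; y=(uv[1]-p["cy"])/p["fy"]
    if name=="wrist":
        r=np.hypot(x,y); s=np.sin(r)/max(r,1e-9); d=np.array([x*s,-y*s,-np.cos(r)]); P=T@p["T_tool_cam"]
    else: d=np.array([x,-y,-1.]); P=p["pose"]
    d=P[:3,:3]@d; return P[:3,3],d/np.linalg.norm(d)
def plane(r,z): return r[0]+r[1]*(z-r[0][2])/r[1][2]
def tri(rs):
    A=0;b=0
    for o,d in rs: M=np.eye(3)-np.outer(d,d);A=A+M;b=b+M@o
    X=np.linalg.solve(A,b); return X,[np.linalg.norm((np.eye(3)-np.outer(d,d))@(X-o)) for o,d in rs]
def tool():
    T=np.eye(4);T[:3,:3]=ctrl.current_eef_rot();T[:3,3]=ctrl.current_tool_pos();return T
def proj(X,T):
    p=ctrl.camera_params("wrist");c=np.linalg.inv(T@p["T_tool_cam"])@np.r_[X,1];c=c[:3]*[1,-1,-1]
    r=np.hypot(c[0],c[1]);th=np.arctan2(r,c[2]);return np.array([p["cx"],p["cy"]])+p["fx"]*th*c[:2]/r
def shot(n):
    T=tool();im=ctrl.read_camera("wrist");cv2.imwrite(f"pics/{n}.png",im);np.save(f"pics/{n}.npy",T);return im,T
E
python3 - <<'E'
from h import *
print("tin",plane(ray("top",(200,204)),.054)); 
for n,u in dict(a=(161,213),b=(209,244),c=(169.5,253)).items(): print(n,plane(ray("top",u),.048))
print("ring",plane(ray("top",(327.5,165.5)),.107)); 
print("foot",[plane(ray("top",np.array(u)/1.5),.0) for u in((471,217),(514,226),(501,275),(457,265))])
print("board",[plane(ray("top",np.array(u)/1.5),.016) for u in((204,296),(331,270),(356,388),(228,416))])
print(ctrl.current_eef_rot(), ctrl.current_contact_force())
E
```

```text
tin [0.5649 0.1814 0.054 ]
a [0.545  0.2813 0.048 ]
b [0.4634 0.1612 0.048 ]
c [0.4436 0.2611 0.048 ]
ring [ 0.6468 -0.1359  0.107 ]
foot [array([ 0.7197, -0.1205,  0.    ]), array([ 0.7014, -0.1967,  0.    ]), array([ 0.6142, -0.1699,  0.    ]), array([ 0.6341, -0.0924,  0.    ])]
board [array([0.5894, 0.3524, 0.016 ]), array([0.6291, 0.1303, 0.016 ]), array([0.423 , 0.0916, 0.016 ]), array([0.3812, 0.3127, 0.016 ])]
[[ 0.9235  0.3837 -0.0003]
 [ 0.3837 -0.9235  0.0008]
 [ 0.0001 -0.0009 -1.    ]] [-0.0416 -0.6407 -0.4341]
```

```bash
python3 - <<'E'
from h import *
def down(a): # tool x at azimuth a, z down
    c,s=np.cos(a),np.sin(a); return np.array([[c,s,0],[s,-c,0],[0,0,-1.]])
def axis(zr,xaz,sgn=1): # tool z=-zr, x near given vector
    z=-zr;x=np.array(xaz)-np.dot(xaz,z)*z;x/=np.linalg.norm(x);return np.c_[x,np.cross(z,x),z]
p=[.565,.181,.15]
ctrl.goto([.45,-.1,.3],down(.2)); 
for i,a in enumerate((-.6,1.0)):
    ctrl.goto(p,down(a)); shot(f"tin{i}")
t=.63;y=.31;zr=np.array([-np.sin(t)*np.cos(y),np.sin(t)*np.sin(y),np.cos(t)])
L=np.array([.647,-.136,.108]);C=ctrl.camera_params("wrist")["T_tool_cam"]
ctrl.goto([.45,-.05,.32],down(.3))
k=0
for zz,xa in((zr,(1,0,0)),(zr,(-1,0,0)),(np.array([0,0,1.]),(1,0,0)),(zr,(0,1,0)),(zr,(0,-1,0))):
    # camera axis along -zz, at 0.34 m from lens
    z=zz;cx=C[:3,2]  # backward axis in tool
    R0=axis(zz,xa); # rotate about tool y so camera backward axis = zz
    th=np.arctan2(C[0,2],-C[2,2]);Ry=cv2.Rodrigues(np.array([0,th,0]))[0]
    for S in(Ry,Ry.T):
        R=R0@S
        if (R@cx)@zz>.999:break
    P=L+.34*zz-R@C[:3,3]
    try: ctrl.goto(P,R); shot(f"rd{k}"); print(k,xa,ctrl.current_q())
    except ctrl.MotionError as e: print(k,xa,e)
    k+=1
print(ctrl.current_t())
import glob
ims=[cv2.imread(f)[60:330,120:400] for f in sorted(glob.glob("pics/tin?.png")+glob.glob("pics/rd?.png"))]
print(sorted(glob.glob("pics/rd?.png")))
while len(ims)%2: ims.append(ims[0]*0)
M=np.vstack([np.hstack(ims[i:i+2]) for i in(0,2)]);cv2.imwrite("pics/m1.png",M)
E
```

```text
0 (1, 0, 0) [-24.8051  15.1218 130.8504 143.9099  18.2837 -80.9638]
1 (-1, 0, 0) [-11.4119  14.8338  98.455  -10.82    45.3011 -97.4001]
2 (1, 0, 0) [-20.5512  20.0006  84.5974   5.6959  61.9538  67.3294]
3 (0, 1, 0) [-32.8734  12.6341 111.024   40.0697  34.9637 -63.2288]
4 (0, -1, 0) [   0.9428   15.6855  114.3001  -60.3542   29.5208 -122.1964]
17.1833
['pics/rd0.png', 'pics/rd1.png', 'pics/rd2.png', 'pics/rd3.png', 'pics/rd4.png']
```

View pics/m1.png

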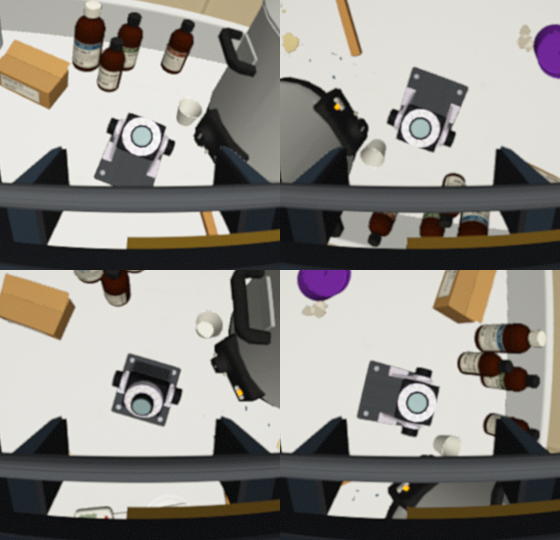

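Montage m1 shows readers rd0–rd3 near (142,135), (420-280,128) and so on in their tiles, with ring, lens disc and the two side knobs clearly visible. I'll enlarge these next.

```bash
python3 - <<'E'
from h import *
L=np.array([.647,-.136,.1]);tiles=[]
for k in range(6):
    n=f"rd{k}" if k<5 else "tin0"
    im=cv2.imread(f"pics/{n}.png");T=np.load(f"pics/{n}.npy")
    u=proj(L if k<5 else [.565,.181,.05],T).astype(int)
    s=3 if k<5 else 2; h=44 if k<5 else 66
    x0,y0=u[0]-h,u[1]-h; c=im[y0:y0+2*h,x0:x0+2*h]; print(n,x0,y0)
    tiles.append(cv2.resize(c,(264,264),interpolation=cv2.INTER_CUBIC))
M=np.vstack([np.hstack(tiles[:3]),np.hstack(tiles[3:])]);cv2.imwrite("pics/m2.png",M)
# automatic: ring = white blob with hole (lens disc)
for k in range(5):
    im=cv2.imread(f"pics/rd{k}.png");T=np.load(f"pics/rd{k}.npy");u=proj(L,T)
    hsv=cv2.cvtColor(im,cv2.COLOR_BGR2HSV)
    b,g,r=[im[...,i].astype(int) for i in range(3)]
    m=((g-r>8)&(g>80)).astype(np.uint8)
    cs,_=cv2.findContours(m,cv2.RETR_EXTERNAL,cv2.CHAIN_APPROX_NONE)
    cs=[c for c in cs if cv2.contourArea(c)>60 and np.linalg.norm(c.mean(0)[0]-u)<30]
    print(k,[ (cv2.fitEllipse(c),cv2.contourArea(c)) for c in cs])
E
```

```text
rd0 215 150
rd1 218 142
rd2 217 146
rd3 213 145
rd4 220 147
tin0 194 117
0 [(((261.4565124511719, 195.8341827392578), (19.131946563720703, 19.279600143432617), 77.4976806640625), 288.0)]
1 [(((259.78369140625, 187.987060546875), (18.846147537231445, 19.179481506347656), 81.49076843261719), 282.0)]
2 [(((261.0982971191406, 196.4770050048828), (15.064783096313477, 18.499982833862305), 106.75181579589844), 217.0)]
3 [(((256.7850341796875, 192.45892333984375), (19.106870651245117, 19.168514251708984), 2.4169862270355225), 286.0)]
4 [(((264.12481689453125, 190.55914306640625), (18.841800689697266, 19.35190773010254), 10.464750289916992), 285.0)]
```

View pics/m2.png

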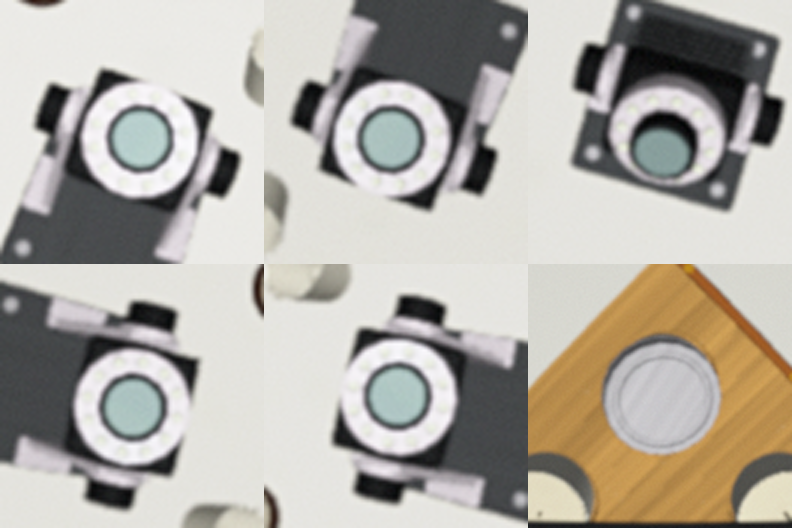

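The enlarged tiles show the ring, lens disc (centres as fitted) and side knobs at about rd0 (55,110)/(222,168), rd1 (45,108)/(214,170), rd2 (62,70)/(240,118), rd3 (152,56)/(108,231), rd4 (156,46)/(114,224). The tin0 tile shows the grey lid at (661,397), with shadow at its upper left.

```bash
python3 - <<'E'
from h import *
off=[(215,150),(218,142),(217,146),(213,145),(220,147)]
kn=[((55,110),(222,168)),((45,108),(214,170)),((62,70),(240,118)),((152,56),(108,231)),((156,46),(114,224))]
swap=[0,1,0,1,1] # order so that first = same world knob: fix below by y
disc=[(261.457,195.834),(259.784,187.987),(261.098,196.477),(256.785,192.459),(264.125,190.559)]
T=[np.load(f"pics/rd{k}.npy") for k in range(5)]
px=lambda k,p:np.array(off[k])+(np.array(p)+.5)/3-.5
Lr=[ray("wrist",disc[k],T[k]) for k in range(5)]
L,e=tri(Lr);print("lens",L,np.array(e))
A=[];B=[];M=[]
for k in range(5):
    a,b=[ray("wrist",px(k,p),T[k]) for p in kn[k]]
    if plane(a,.072)[1]<plane(b,.072)[1]:a,b=b,a
    A.append(a);B.append(b);M.append(ray("wrist",px(k,np.mean(kn[k],0)),T[k]))
a,ea=tri(A);b,eb=tri(B);m,em=tri(M);print("knobs",a,b,(a+b)/2,m,np.array(em))
v=a-b;print("knob az deg",np.degrees(np.arctan2(v[0],v[1])), np.linalg.norm(v))
d=L-m;print("len",np.linalg.norm(d),"tilt",np.arccos(d[2]/np.linalg.norm(d)),"yaw",np.arctan2(d[1],-d[0]),"tilt from z",np.arccos((L[2]-.072)/.045))
# ring outer ellipse (white)
R=[]
for k in range(5):
    im=cv2.imread(f"pics/rd{k}.png");b_,g,r=[im[...,i].astype(int) for i in range(3)]
    mk=((g>140)&(abs(g-r)<=40)).astype(np.uint8)*255
    h=int(22);u=np.array(disc[k]).astype(int)
    # radial edge: white->dark going inward from the outside along rays
    pts=[]
    gray=cv2.GaussianBlur(cv2.cvtColor(im,cv2.COLOR_BGR2GRAY),(3,3),0).astype(np.float32)
    for t in np.arange(0,2*np.pi,.05):
        rr=np.arange(13,25,.1);xs=(disc[k][0]+rr*np.cos(t)).astype(np.float32)[None];ys=(disc[k][1]+rr*np.sin(t)).astype(np.float32)[None]
        p=cv2.remap(gray,xs,ys,cv2.INTER_LINEAR)[0];i=np.argmin(np.gradient(p));pts.append((xs[0,i],ys[0,i]))
    pts=np.array(pts,np.float32)
    for _ in range(3):
        el=cv2.fitEllipseAMS(pts);c,(w,hh),an=el
        an=np.radians(an);q=(pts-c)@np.array([[np.cos(an),-np.sin(an)],[np.sin(an),np.cos(an)]])
        s=np.hypot(q[:,0]/w*2,q[:,1]/hh*2);pts=pts[abs(s-1)<max(.03,.0)] if (abs(s-1)<.03).sum()>15 else pts
    print(k,el,len(pts));R.append(ray("wrist",el[0],T[k]))
idx=[0,1,3,4]
r,er=tri([R[i] for i in idx]);print("ring",r,np.array(er)); d=L-r;print(np.linalg.norm(d),"tilt",np.arccos(d[2]/np.linalg.norm(d)),"yaw",np.arctan2(d[1],-d[0]))
s=["top","scene"]
# tin: lid ellipse in both wrist views and foot
for n in("tin0","tin1"):
    im=cv2.imread(f"pics/{n}.png");Tt=np.load(f"pics/{n}.npy");hsv=cv2.cvtColor(im,cv2.COLOR_BGR2HSV)
    mk=((hsv[...,1]<35)&(hsv[...,2]>110)).astype(np.uint8)
    cs,_=cv2.findContours(mk,cv2.RETR_EXTERNAL,cv2.CHAIN_APPROX_NONE);u=proj([.565,.181,.05],Tt)
    for c in cs:
        if cv2.contourArea(c)>1000 and np.linalg.norm(c.mean(0)[0]-u)<25:
            el=cv2.fitEllipse(c);print(n,el,plane(ray("wrist",el[0],Tt),.053))
    x,y=u.astype(int)
    cv2.imwrite(f"pics/{n}c.png",cv2.resize(im[y-50:y+50,x-50:x+50],(400,400),interpolation=cv2.INTER_CUBIC));print(n,x-50,y-50,Tt[:3,0])
cv2.imwrite("pics/m3.png",np.hstack([cv2.imread("pics/tin0c.png"),cv2.imread("pics/tin1c.png")]))
E
```

```text
lens [ 0.6399 -0.136   0.111 ] [0.0013 0.0014 0.0003 0.0015 0.0013]
knobs [ 0.6738 -0.1064  0.0755] [ 0.6541 -0.1806  0.0734] [ 0.6639 -0.1435  0.0744] [ 0.6639 -0.1433  0.0746] [0.001  0.0016 0.0002 0.0024 0.0017]
knob az deg 14.875816478866112 0.07676322082833587
len 0.04425486828043875 tilt 0.6024160611161665 yaw 0.29500945083800906 tilt from z 0.5201852303784736
0 ((261.010498046875, 196.34434509277344), (38.01542663574219, 38.8884162902832), 120.25869750976562) 107
1 ((260.16131591796875, 187.6981658935547), (38.05986785888672, 38.8266716003418), 97.92169189453125) 99
2 ((261.8399658203125, 193.91384887695312), (34.808753967285156, 42.37746047973633), 196.6144561767578) 17
3 ((256.4716796875, 192.18283081054688), (38.10380172729492, 38.69914245605469), 200.60650634765625) 102
4 ((264.5043029785156, 190.9000244140625), (38.15353775024414, 38.67697525024414), 12.555974006652832) 101
ring [ 0.7882 -0.185  -0.1098] [0.0013 0.0013 0.0011 0.0013]
0.2704757306419038 tilt 0.615415247626961 yaw 0.3191892488066809
tin0 ((260.5555725097656, 183.4145965576172), (54.40678024291992, 57.63758850097656), 65.75017547607422) [0.5655 0.1812 0.053 ]
tin0 210 133 [ 0.8254 -0.5645  0.0004]
tin1 ((261.2797546386719, 183.5889892578125), (53.56014633178711, 57.922786712646484), 108.4583969116211) [0.5647 0.1803 0.053 ]
tin1 211 132 [0.5415 0.8407 0.0002]
```

View pics/m3.png

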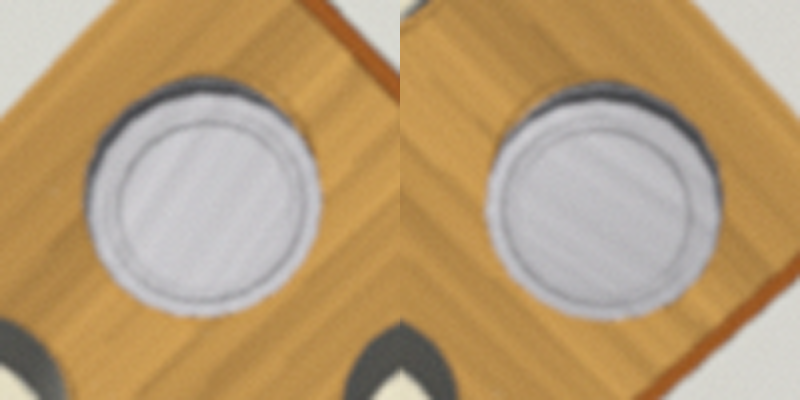

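m3 shows the lid off-level inside its pocket, with the dark crescent at the top of both crops (205,85 and 610,90); lid centre is about (0.565, 0.181). Next: fuse the reader measurements and choose the grasp roll.

```bash
python3 - <<'E'
from h import *
from scipy.optimize import least_squares
off=[(215,150),(218,142),(217,146),(213,145),(220,147)]
kn=[((55,110),(222,168)),((45,108),(214,170)),((62,70),(240,118)),((152,56),(108,231)),((156,46),(114,224))]
disc=np.array([(261.457,195.834),(259.784,187.987),(261.098,196.477),(256.785,192.459),(264.125,190.559)])
ring={0:(261.01,196.344),1:(260.161,187.698),3:(256.472,192.183),4:(264.504,190.9)}
T=[np.load(f"pics/rd{k}.npy") for k in range(5)]
mid=[np.array(off[k])+(np.mean(kn[k],0)+.5)/3-.5 for k in range(5)]
def ax(t,y):return np.array([-np.sin(t)*np.cos(y),np.sin(t)*np.sin(y),np.cos(t)])
def f(p):
    L=p[:3];a=ax(p[3],p[4]);o=L-.045*a;r=[]
    for k in range(5):
        Tk=T[k].copy();Tk[:3,3]+=Tk[:3,:3]@p[6:9]
        r+=list((proj(L,Tk)-disc[k])/.2)+list((proj(o,Tk)-mid[k])/.7)
        if k in ring:r+=list((proj(L-p[5]*a,Tk)-ring[k])/.2)
    return r+[(o[2]-.072)/.0005,(p[5]-.011)/.002]+list(p[6:9]/.002)+[(p[3]-.619)/.03]
s=least_squares(f,[.64,-.136,.109,.62,.3,.011,0,0,0]);J=np.linalg.inv(s.jac.T@s.jac);print(s.x,s.cost*2,np.sqrt(np.diag(J)))
L=s.x[:3];zr=ax(s.x[3],s.x[4]);F=L+.11*zr;print("focus",F,zr)
dx=s.x[6:9]
for n,u in(("tin0",(260.556,183.415)),("tin1",(261.28,183.589))):
    Tt=np.load(f"pics/{n}.npy");Tt[:3,3]+=Tt[:3,:3]@dx;print(plane(ray("wrist",u,Tt),.053))
np.savez("fit.npz",L=L,zr=zr,F=F,dx=dx)
def roll(z,b):
    x0=np.array([1.,0,0]);x0-=x0@z*z;x0/=np.linalg.norm(x0);y0=np.cross(z,x0);x=np.cos(b)*x0+np.sin(b)*y0;return np.c_[x,np.cross(z,x),z]
q0=ctrl.current_q()
for a in(56,146,-124,-34):
    qg=ctrl.ik([.565,.181,.022],roll(np.array([0,0,-1.]),-np.radians(a)))
    print(a,qg)
for b in range(-180,180,30):
    print(b,ctrl.ik(F+.014*zr,roll(-zr,np.radians(b))))
E
```

```text
[ 0.6411 -0.1364  0.1091  0.5957  0.2923  0.0122  0.0012  0.0007  0.0003] 7.755238724840809 [0.0002 0.0001 0.0003 0.0078 0.0143 0.0019 0.0005 0.0001 0.0019]
focus [ 0.582  -0.1187  0.2001] [-0.5373  0.1617  0.8278]
[0.5661 0.1799 0.053 ]
[0.5659 0.181  0.053 ]
56 [11.9975 36.2264 90.501  -0.     53.2727 45.9975]
146 [ 11.9975  36.2264  90.501   -0.      53.2727 -44.0025]
-124 [  11.9975   36.2264   90.501    -0.       53.2727 -134.0025]
-34 [ 11.9975  36.2264  90.501   -0.      53.2727 135.9975]
-180 [ -17.6172   10.1201  112.8745    1.2566   22.8828 -111.8551]
-150 [-17.6172  10.1201 112.8745   1.2566  22.8828 -81.8551]
-120 [-17.6172  10.1201 112.8745   1.2566  22.8828 -51.8551]
-90 [-17.6172  10.1201 112.8745   1.2566  22.8828 -21.8551]
-60 [-17.6172  10.1201 112.8745   1.2566  22.8828   8.1449]
-30 [-17.6172  10.1201 112.8745   1.2566  22.8828  38.1449]
0 [-17.6172  10.1201 112.8745   1.2566  22.8828  68.1449]
30 [-17.6172  10.1201 112.8745   1.2566  22.8828  98.1449]
60 [-17.6172  10.1201 112.8745   1.2566  22.8828 128.1449]
90 [-17.6172  10.1201 112.8745   1.2566  22.8828 158.1449]
120 [ -17.6172   10.1201  112.8745    1.2566   22.8828 -171.8551]
150 [ -17.6172   10.1201  112.8745    1.2566   22.8828 -141.8551]
```

```bash
python3 - <<'E'
from h import *
a=np.radians(146);c,s=np.cos(a),np.sin(a);R=np.array([[c,s,0],[s,-c,0],[0,0,-1.]])
P=np.array([.566,.1805,0])
t0=ctrl.current_t()
ctrl.goto(P+[0,0,.10],R);t1=ctrl.current_t();ctrl.command_gripper(0.0);t2=ctrl.current_t()
ctrl.move_l(P+[0,0,.066],vel=.1)
hit=ctrl.move_l(P+[0,0,.040],vel=.025,contact_N=25)
print(hit,ctrl.current_tool_pos(),ctrl.current_contact_force(),ctrl.current_wrist_torque(),t0,t1,t2,ctrl.current_t())
E
```

```text
False [0.5661 0.1805 0.0401] [ 0.3109 -0.2848 -0.2109] [ 0.0542 -0.1281 -0.0117] 17.1833 18.4667 19.8333 21.5167
```

```bash
python3 - <<'E'
from h import *
s=ctrl.read_camera("scene");im,T=shot("w2")
cv2.imwrite("pics/m4.png",np.hstack([cv2.resize(s[215:365,140:320],(480,400),interpolation=cv2.INTER_CUBIC),cv2.resize(im[110:260,200:320],(320,400),interpolation=cv2.INTER_CUBIC)]))
print(ctrl.current_grip_width(),ctrl.current_contact_force())
E
```

```text
0.005215648808990871 [-0.1193 -0.535  -0.7423]
```

View pics/m4.png

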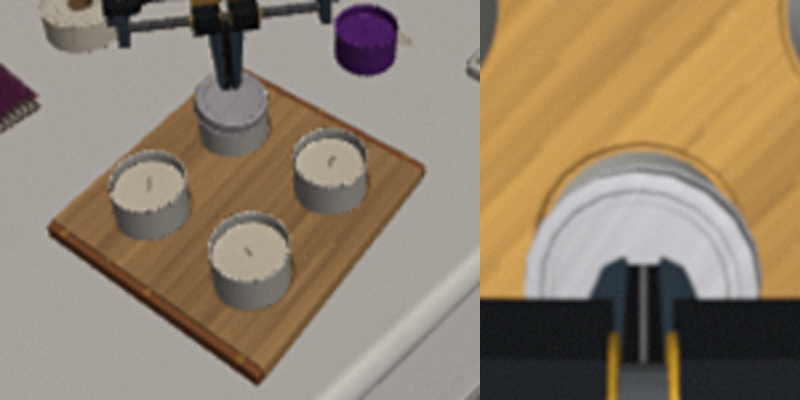

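The scene crop shows the shut fingertips at (230,85), seemingly over the far part of the lid (232,100), and the lid still looks tilted. I'll check the projection of the TCP.

```bash
python3 - <<'E'
from h import *
def pj(X):
    p=ctrl.camera_params("scene");c=np.linalg.inv(p["pose"])@np.r_[X,1];u=np.array([p["cx"]+p["fx"]*c[0]/-c[2],p["cy"]-p["fy"]*c[1]/-c[2]]);return u,(u-[140,215])*[480/180,400/150]
for X in([.566,.1805,.04],[.566,.1805,.049],[.566,.1805,.06],[.566,.1805,.008]):print(X,*pj(X))
s0=cv2.imread("pics/scene0.png")
# lid centre & tin in scene vs top
u=np.array((340,371))/1.5
print(tri([ray("top",(200,204)),ray("scene",u)]))
for cs,ct in(((397/1.5,406/1.5),(314/1.5,366/1.5)),((294.5/1.5,420/1.5),(241.5/1.5,320/1.5))):print("candle rim",tri([ray("top",ct),ray("scene",cs)]))
for cs,ct in(((447/1.5,416/1.5),(356/1.5,388/1.5)),((240/1.5,451/1.5),(204/1.5,296/1.5))):print("board corner",tri([ray("top",ct),ray("scene",cs)]))
print(ctrl.current_tool_pos(),ctrl.current_t())
E
```

```text
[0.566, 0.1805, 0.04] [226.4493 255.0333] [230.5316 106.7555]
[0.566, 0.1805, 0.049] [226.2279 252.3307] [229.9412  99.5486]
[0.566, 0.1805, 0.06] [225.9534 248.9795] [229.209   90.6119]
[0.566, 0.1805, 0.008] [227.2139 264.3657] [232.5703 131.6418]
(array([0.5639, 0.1799, 0.0665]), [np.float64(0.00018831001637509154), np.float64(0.00018831001637514632)])
candle rim (array([0.4628, 0.159 , 0.0552]), [np.float64(0.0010248973476350098), np.float64(0.0010248973476351356)])
candle rim (array([0.5438, 0.2799, 0.0551]), [np.float64(8.385575710574015e-05), np.float64(8.38557571057378e-05)])
board corner (array([0.4224, 0.0914, 0.0118]), [np.float64(0.0005117431709722154), np.float64(0.000511743170972269)])
board corner (array([0.5884, 0.352 , 0.009 ]), [np.float64(0.002585085763087729), np.float64(0.002585085763087757)])
[0.5661 0.1805 0.0402] 21.6167
```

```bash
python3 - <<'E'
from h import *
P=np.array([.566,.1805,0])
hit=ctrl.move_l(P+[0,0,.012],vel=.025,contact_N=4)
print(hit,ctrl.current_tool_pos(),ctrl.current_contact_force(),ctrl.current_wrist_torque(),ctrl.current_t())
s=ctrl.read_camera("scene");im,T=shot("w3")
cv2.imwrite("pics/m5.png",np.hstack([cv2.resize(s[195:295,170:290],(480,400),interpolation=cv2.INTER_CUBIC),cv2.resize(im[110:260,200:320],(320,400),interpolation=cv2.INTER_CUBIC)]))
E
```

```text
True [0.5661 0.1806 0.0166] [2.4202 0.94   2.9565] [ 0.1146 -0.3984 -0.0061] 22.475
```

View pics/m5.png

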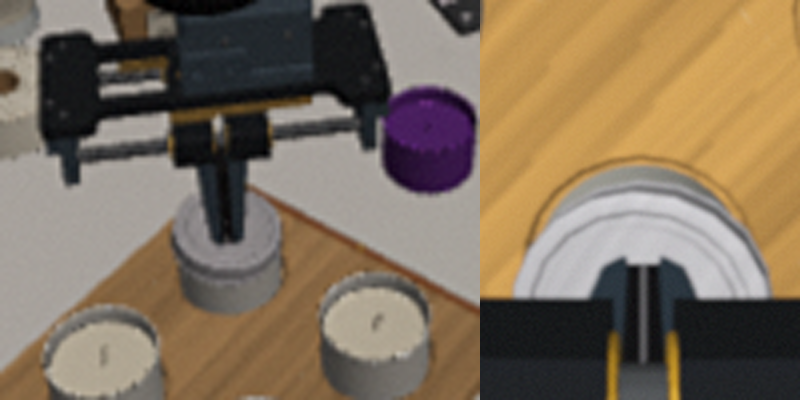

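m5 shows the fingertips now on the lid near its middle (228,240), while the reported TCP is lower than expected. I'll press on and let the end stop show the true height.

```bash
python3 - <<'E'
from h import *
P=np.array([.566,.1805,0])
z=ctrl.current_tool_pos()[2]
for i in range(8):
    z-=.002
    ctrl.move_l(P+[0,0,z],vel=.03,contact_N=20)
    f=ctrl.current_contact_force();print(ctrl.current_tool_pos(),f,ctrl.current_t())
    if f[2]>20:break
E
```

```text
[0.5662 0.1806 0.0147] [0.9989 0.4675 2.5135] 22.825
[0.5662 0.1806 0.0126] [ 1.6223 -0.0481  3.5734] 23.075
[0.5663 0.1806 0.0108] [2.1027 1.2369 4.1195] 23.325
[0.5665 0.1806 0.0101] [-5.2489 -1.3018 29.2814] 23.575
```

```bash
python3 - <<'E'
from h import *
P=np.array([.566,.1805,0])
ctrl.move_l(P+[0,0,.09],vel=.15)
ctrl.command_gripper(1.0)
s=ctrl.read_camera("scene");im,T=shot("w4")
cv2.imwrite("pics/m6.png",np.hstack([cv2.resize(s[205:305,170:290],(480,400),interpolation=cv2.INTER_CUBIC),cv2.resize(im[110:260,200:320],(320,400),interpolation=cv2.INTER_CUBIC)]))
hsv=cv2.cvtColor(im,cv2.COLOR_BGR2HSV);dx=np.load("fit.npz")["dx"];T[:3,3]+=T[:3,:3]@dx
mk=((hsv[...,1]<35)&(hsv[...,2]>110)).astype(np.uint8)
cs,_=cv2.findContours(mk,cv2.RETR_EXTERNAL,cv2.CHAIN_APPROX_NONE);u=proj([.566,.1805,.049],T);print(u)
for c in cs:
    if cv2.contourArea(c)>600:
        el=cv2.fitEllipse(c);print(el,plane(ray("wrist",el[0],T),.049))
print(ctrl.current_t(),ctrl.current_contact_force())
E
```

```text
[258.5914 199.7806]
((239.69207763671875, 287.6691589355469), (35.16441345214844, 211.85574340820312), 87.1241226196289) [0.6305 0.1143 0.049 ]
((260.1422119140625, 195.0682373046875), (68.87977600097656, 70.51893615722656), 174.74276733398438) [0.5632 0.184  0.049 ]
((383.1106872558594, 125.49091339111328), (242.8935089111328, 268.3023681640625), 102.5468521118164) [0.5712 0.3096 0.049 ]
((184.37579345703125, 122.42961120605469), (214.3696746826172, 356.51251220703125), 70.44183349609375) [0.474  0.1662 0.049 ]
25.7583 [-0.8987 -0.5382  0.845 ]
```

View pics/m6.png

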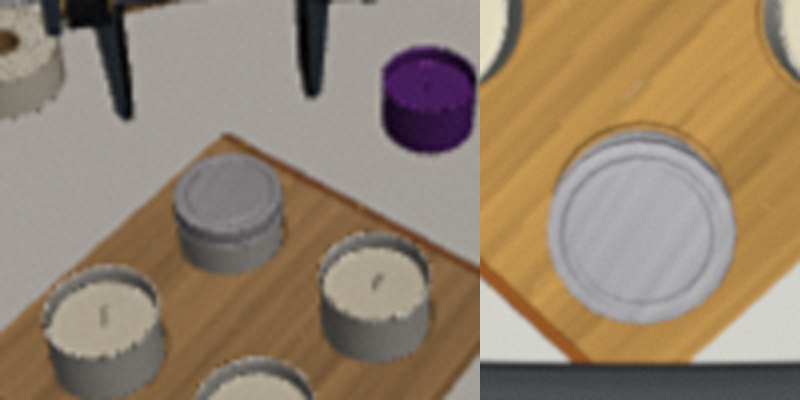

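m6 shows the lid now level, top centre at (228,190) in the crop, matching the predicted (225,189) for a seated lid at 49 mm. Next: grasp and lift.

```bash
python3 - <<'E'
from h import *
P=np.array([.565,.1818,0])
ctrl.move_l(P+[0,0,.03],vel=.15)
h=ctrl.move_l(P+[0,0,-.0175],vel=.06,contact_N=6)
print(h,ctrl.current_tool_pos(),ctrl.current_contact_force(),ctrl.current_t())
if not h:
    ctrl.command_gripper(0.0)
    print(ctrl.current_grip_width(),ctrl.current_grasp_force(),ctrl.current_tool_pos(),ctrl.current_contact_force(),ctrl.current_t())
    np.save("grasp.npy",ctrl.current_tool_pos())
E
```

```text
False [ 0.5652  0.1819 -0.0173] [0.8118 0.1377 0.258 ] 27.25
0.6602763408845382 30.000564141701034 [ 0.565   0.1817 -0.0174] [-0.8945 -1.537   3.2962] 27.8333
```

```bash
python3 - <<'E'
from h import *
d=np.load("fit.npz");zr=d["zr"];zr/=np.linalg.norm(zr);F=d["F"];g=np.load("grasp.npy")
ctrl.move_l([g[0],g[1],.07],vel=.12)
print(ctrl.current_grip_width(),ctrl.current_contact_force(),ctrl.current_t())
def roll(z,b):
    x0=np.array([1.,0,0]);x0-=x0@z*z;x0/=np.linalg.norm(x0);y0=np.cross(z,x0);x=np.cos(b)*x0+np.sin(b)*y0;return np.c_[x,np.cross(z,x),z]
R=roll(-zr,np.radians(-115));Q=F-zr*(.008-g[2])
ctrl.goto(Q+.06*zr,R);ctrl.move_l(Q,vel=.06);ctrl.sleep(.3)
print(Q,ctrl.current_tool_pos(),ctrl.current_eef_rot()[:,2]+zr,ctrl.current_q(),ctrl.current_grip_width(),ctrl.current_grasp_force(),ctrl.current_contact_force(),ctrl.current_t())
s=ctrl.read_camera("scene");t=ctrl.read_camera("top");cv2.imwrite("pics/s9.png",s);cv2.imwrite("pics/t9.png",t)
cv2.imwrite("pics/m7.png",np.hstack([cv2.resize(s[100:280,190:370],(400,400),interpolation=cv2.INTER_CUBIC),cv2.resize(t[110:290,200:380],(400,400),interpolation=cv2.INTER_CUBIC)]))
E
```

```text
0.659993536912786 [-0.2622 -0.2364 -1.277 ] 28.7167
[ 0.5957 -0.1228  0.1791] [ 0.5957 -0.1228  0.1794] [ 0.0003 -0.0001  0.0002] [-17.5662  15.0269 112.9614   1.5001  17.8677 -47.0861] 0.6562573051490558 29.999802991223987 [-0.8159  0.2467 -0.592 ] 31.3917
```

View pics/m7.png

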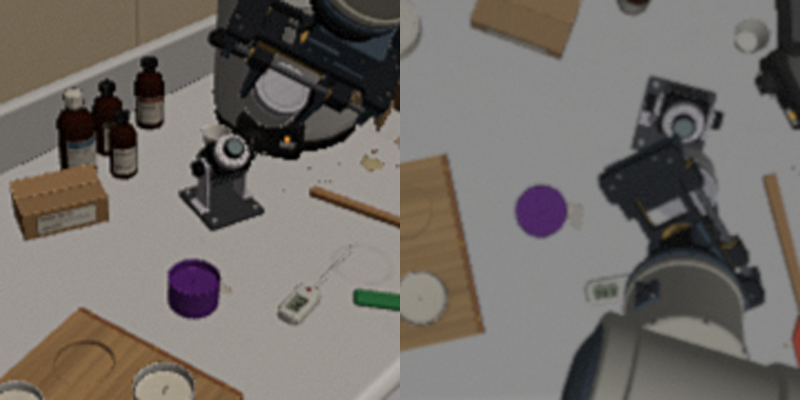

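m7 shows the tin held between the fingers with its lid at about (283,92) in the scene crop, in front of the undisturbed reader at (235,150). Next I'll check position and tilt numerically.

```bash
python3 - <<'E'
from h import *
d=np.load("fit.npz");zr=d["zr"];F=d["F"]
p=ctrl.camera_params("scene")
def pj(X):
    c=np.linalg.inv(p["pose"])@np.r_[X,1];return np.array([p["cx"]+p["fx"]*c[0]/-c[2],p["cy"]-p["fy"]*c[1]/-c[2]])
e1=np.cross(zr,[0,0,1]);e1/=np.linalg.norm(e1);e2=np.cross(zr,e1)
im=cv2.imread("pics/s9.png");o=np.array([285,105]);S=8
big=cv2.resize(im[105:180,285:360],(600,600),interpolation=cv2.INTER_CUBIC)
for h,r,col in((.041,.0315,(0,255,0)),(0,.0305,(0,0,255))):
    q=np.array([pj(F+h*zr+r*(np.cos(t)*e1+np.sin(t)*e2)) for t in np.linspace(0,2*np.pi,60)])
    cv2.polylines(big,[((q-o+.5)*S).astype(np.int32)],False,col,1)
cv2.imwrite("pics/m8.png",big)
print(pj(F+.041*zr),ctrl.current_grip_width(),ctrl.current_t())
E
```

```text
[316.5411 139.2714] 0.6562629383808977 31.4917
```

View pics/m8.png

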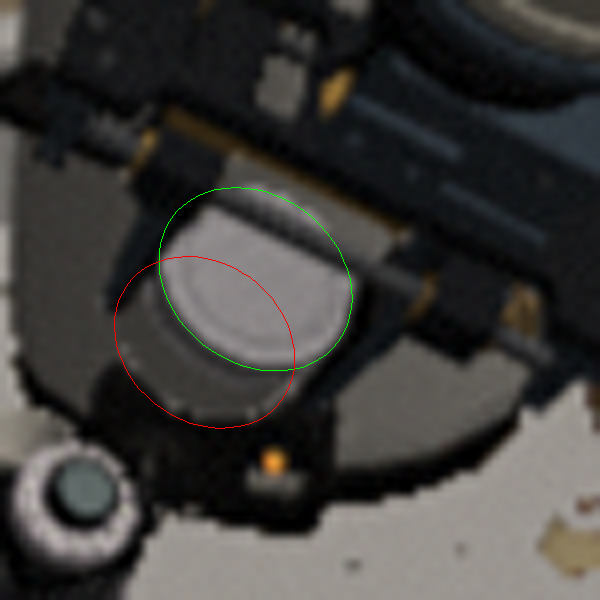

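m8 shows the lid outline lying on the predicted green circle, centred near (255,280), and the base within about a pixel of the red one. The hold is good, so I'm handing it in.

```bash
python3 -c "
from bench import ctrl
print(ctrl.sign_off())"
```

```text
the job is handed in; nothing more can be done
None
```

I pressed the lid level in its pocket, lifted the tin by its wall, and handed the job in at about 31 s. The tin is still held with its base at the lens's focus point, square to within what the camera views could show (about a pixel), and I have not seen the judge's result.

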